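Fish the stranded slide key out of the guide track

ROBOT

A 7-joint arm with a two-finger parallel gripper is mounted at the origin on the work surface. World frame = base frame: x ahead of the robot, y to its left, z up, the work surface at z = 0. Lengths are in mm, angles in rad, forces in N, time in s.
With the tool pointing down it reaches from about 400 to 875 mm from the base axis. Payload 19.3 kg.
Tool frame: the origin (TCP) lies at the very end of the fingers, on their centre line; the grasp point (between the pads) lies 19 mm behind it (grip_point_offset is the z of the grasp point in the tool frame, in mm); z points along the fingers, x is the direction in which the jaws open and shut, and the axes are right-handed (so a half turn about z gives the same grasp; the last joint's range is limited). The gripper opens to 85 mm and grips with 20 to 120 N. Pads are 22 mm wide; open, the fingers measure 114 mm over their backs; the gripper's body (76 mm by 85 mm) begins 54 mm behind the grasp point. The pads swing forward as they close: fully open they stand 13 mm farther back than shut.
Start: joints at [-1.25, 0.521, -0.036, 1.599, 0.021, 1.021, -0.113], TCP at [238.098, 577.862, 231.291] pointing down, gripper open.
Joint ranges: [-2.91, 2.91], [-0.3, 2.13], [-1.5, 1.42], [0.17, 2.43], [-1.26, 4.41], [0.16, 1.93], [-2.52, 2.52]. Speed limits (rad/s): [1.89, 1.89, 2.39, 2.39, 3.01, 3.01, 3.01].

INTERFACE

Orientations are given as a 3x3 rotation matrix whose columns are the frame's x, y, z axes.
In Python, from workcell import movep, movel, goto_joints, open_gripper, clamp, wait, inverse_kinematics, read_state, camera, PlanningError, finish_job, grip_point_offset gives the robot as it stands. Calls block until the motion is done:
- movep(position, orientation): joint-space move of the TCP to a pose.
- movel(position, frame=None, max_speed=150, guard=None): straight line of the TCP; frame=None keeps the orientation; max_speed is the mean speed in mm/s. With guard (N) it stops when the force on the tool has changed by that much, and returns True; else False.
- goto_joints(angles): joint-space move.
- open_gripper() and clamp(): open the fingers fully, or close them until they stop; the grip force is fixed at half the most.
- wait(seconds).
- inverse_kinematics(position, orientation): joint angles nearest the present ones, or None.
- read_state(): the state.
- camera(name): name is "side" or "top" or "wrist"; returns a dict with "image" (480x640x3 uint8, blue, green, red), "range_z" (480x640 float32, mm along the optical axis (not along the pixel's ray), 0 where there is no reading), "fx", "fy", "cx", "cy" (pixels), "cam_to_world" (4x4, takes a point from camera to world coordinates). Camera axes: x right, y up, looking along -z (the intrinsics and any distortion apply to the point x, -y, -z); pixel columns grow to the right and rows downward; lengths in mm; the calibration is good to about 2 mm. A picture is of the moment at which its call begins.
A pose or a line that the arm cannot do raises PlanningError and nothing moves.
- finish_job(): hands the job in, once; it reports no verdict.
The state is a dict: "time": time; "qpos": joint angles; "qvel": joint speeds; "joint_efforts": joint torques, N m; "eef_pos": TCP position; "tool_rot": TCP orientation; "ft_force": force on the tool from outside, world axes, zero at the start; "torque": the same for the moment, N m; "finger_gap": finger opening in mm.
Only numpy, scipy, OpenCV 4.12 (cv2) and the standard library are available. Lean on these libraries where they do the work, as an engineer would, in place of code of your own. Each camera call takes 0.05 s, during which the arm holds its last target.

TASK

A steel slide key is stranded in the covered part of the guide track: take the hooked pick, lower it through the slot into the key's eye, catch its toe under the key's crossbar and draw the key out until it is home against the end stop, keeping a light pull of about 10 N on it there for a second and never forcing anything (30 N at the stop would harm it). Then unhook so that the key stays resting against the stop, and hang the pick back upright in the holder it came from. Do not touch the key with the fingers, and leave the straight probe and everything lying about where it is.

Things in the scene. Friction and masses are not known exactly. Their poses are not given: they have to be found in the camera images.
- track: Aluminium guide track, fixed, 300 mm long (x -160 to 140), 56 wide. Origin on the table under the slot's centre line; x along the slot to its closed end (x = 130), z up. Slot 24 mm wide, floor 12 mm and wall tops 28 mm above the table. x -130 to 10 is the bay, open above; x 10 to 140 is covered by two clear plastic strips (28 to 33 mm above the table) with a slit between them.
- track_slit (a point): Middle of the slit between the cover strips (track x = 75, top of strips, 33 mm above the table). The slit is 12 mm wide and runs along the track's x from 10 to 140. Under the strips a spring pad in the slot's +y wall pinches the key sideways: 1 to 5 N of drag, gone once the key has left it.
- key: Steel slide key 60 mm long (x, along the slot), 21 wide, 14 high, about 100 g, on the slot's floor, up to 1.5 mm off its centre line. Origin: centre of underside; x to the slot's closed end, front face x = -30. Through eye x -4 to 22, 13 mm wide. The eye's front wall, x -14 to -4, is a crossbar: metal only from 8.5 to 14 mm above the underside, free below for a toe.
- key_eye (a point): Centre of the key's eye (key x = +9), at the height of the key's top.
- pick: Hooked pick, upright, 95 mm tall, 110 g: square black handle 22 x 22 mm (50 to 95 mm above its origin; grip it hard, about 100 N), collar 30 x 30 (45 to 50 mm), shaft 6 mm in diameter below, and at its foot a toe to the pick's -x, reaching 11 mm from the shaft's axis, 6 wide, 4.5 high. Origin: bottom of the shaft, on its axis. It pulls towards its -x, the crossbar bearing on the shaft over the toe.
- pick_toe (a point): End of the pick's toe, 11 mm from the shaft's axis, 2 mm above the toe's underside.
- end_stop: White stop bracket 24 x 56 x 46 mm, fixed across the front of the track; origin on the table under its centre, axes as the track's. A rod with a black rubber bumper, 13 mm in diameter, points from it along the slot to +x. The rod is set to another length each time, not measured: the bumper's end lies 54 to 84 mm from this origin.
- stop_rod (a point): Where the stop's rod leaves the bracket, 21 mm above the table. The rod's bumper yields softly for 4 mm (under 0.5 N) and is then hard: home is felt as a steep rise of the pull. When let go, the key is left lightly touching the bumper.
- holder_a: The hooked pick's holder, fixed (may swap places with the probe's): base plate 70 x 70 x 8 mm, two grey uprights 50 mm long (x), 12 thick, tops 60 mm above the table, 14 mm gap between, open above and at both ends. Shaft and toe hang in the gap, toe along -x, collar on the uprights (pick's origin 15 mm above the table). Origin on the table under its centre, x along the gap.
- holder_a_seat (a point): Centre of the top of the hooked pick's holder, 60 mm above the table.
- probe: Straight probe without a toe, in a like fork holder of its own: told from the pick by its short round handle (22 mm in diameter, 25 mm tall) and round collar; leave alone. Origin at the bottom of its shaft, on the axis.
- puck_1: Aluminium carrier puck, 52 mm in diameter, 22 mm high, lying on the table; origin at the centre of its underside. Leave alone.
- puck_2: Aluminium carrier puck, 52 mm in diameter, 22 mm high, lying on the table; origin at the centre of its underside. Leave alone.
- bearing: Steel ring bearing, 42 mm in diameter, 12 mm high, on the table; origin at the centre of its underside. Leave alone.
- spanner: Steel spanner lying on the table; leave alone.
- oil: Small closed grey bottle, 44 mm in diameter, 110 mm high, standing; leave alone.
There are look-alikes about, which are no part of the job. What is shaped like the pick but blue or purple is not meant.

How it is judged:
By the outcome, as a careful person would: the job done as asked, in the order asked, and still so for the second after the job is handed in, with the robot touching nothing.
It also fails if it takes over 67 s, if anything falls off the work surface, if the arm or the gripper's body presses on something with over 40 N, if the wrist force passes 120 N, or if a joint passes its speed limit or range.

## Working session

There is one attempt and no reset: what is moved stays moved. The work goes in short steps, each a Python script; the robot and the scene stay as the last script left them, time stands still between calls to the robot, and variables do not carry over. Pictures are saved under pics/ and viewed, and the job is handed in when it is done.

```bash
ls; mkdir -p pics; cat > h.py <<'E'
import numpy as np, cv2, pickle
from workcell import *
def snap(n,fn):
    c=camera(n); pickle.dump(c,open(fn+'.pkl','wb')); cv2.imwrite('pics/'+fn+'.png',c['image']); return c
def load(fn): return pickle.load(open(fn+'.pkl','rb'))
def px(c,u,v,z=None,r=1):
    M=np.array(c['cam_to_world']); d=np.array([(u-c['cx'])/c['fx'],-(v-c['cy'])/c['fy'],-1.])
    o=M[:3,3]; w=M[:3,:3]@d
    if z is None:
        p=c['range_z'][v-r:v+r+1,u-r:u+r+1]; p=p[p>0]; return o+w*np.median(p)
    return o+w*((z-o[2])/w[2])
def crop(c,fn,u0,v0,u1,v1,s):
    cv2.imwrite('pics/'+fn+'.png',cv2.resize(c['image'][v0:v1,u0:u1],None,fx=s,fy=s,interpolation=cv2.INTER_CUBIC))
E
python3 - <<'E'
from h import *
for n in('top','side','wrist'):
    c=snap(n,n+'0'); print(n,c['fx'],c['cx'],c['cy'],[k for k in c],np.round(c['cam_to_world'],2).tolist())
s=read_state();print(s['time'],s['ft_force'],s['finger_gap'],grip_point_offset)
print(np.round(s['tool_rot'],3))
E
```

```text
pics
top 488.5036167890545 329.3135524896996 238.24861111317603 ['image', 'range_z', 'fx', 'fy', 'cx', 'cy', 'cam_to_world'] [[0.04, 0.98, -0.2, 318.75], [-1.0, 0.04, -0.01, -38.18], [-0.0, 0.2, 0.98, 1152.2], [0.0, 0.0, 0.0, 1.0]]
side 455.87998604625534 328.0080693632017 236.41212410944442 ['image', 'range_z', 'fx', 'fy', 'cx', 'cy', 'cam_to_world'] [[0.89, 0.35, -0.29, 263.83], [-0.46, 0.68, -0.57, -579.09], [-0.01, 0.64, 0.77, 760.75], [0.0, 0.0, 0.0, 1.0]]
wrist 412.2790027710207 321.0393368695083 239.4121043540349 ['image', 'range_z', 'fx', 'fy', 'cx', 'cy', 'cam_to_world'] [[0.38, -0.89, -0.25, 172.44], [0.92, 0.37, 0.11, 604.04], [-0.0, -0.27, 0.96, 374.04], [0.0, 0.0, 0.0, 1.0]]
0.15 [ 0.43540571 -0.24872502 -0.86728918] 85.19149290981136 -18.700000000000003
[[ 0.381  0.925 -0.   ]
 [ 0.925 -0.381 -0.001]
 [-0.001  0.    -1.   ]]
```

View pics/top0.png

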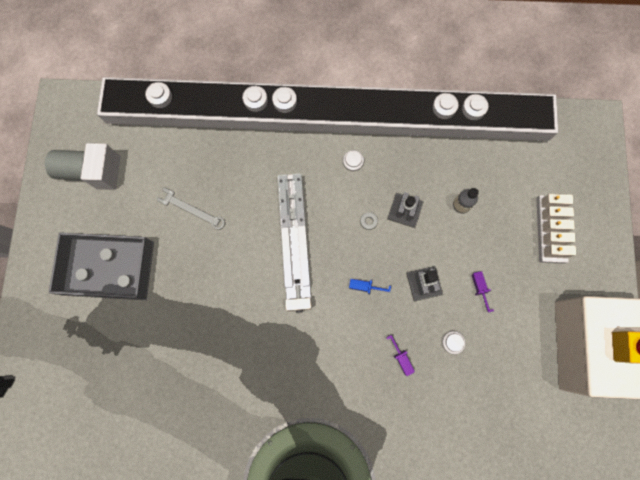

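View pics/side0.png

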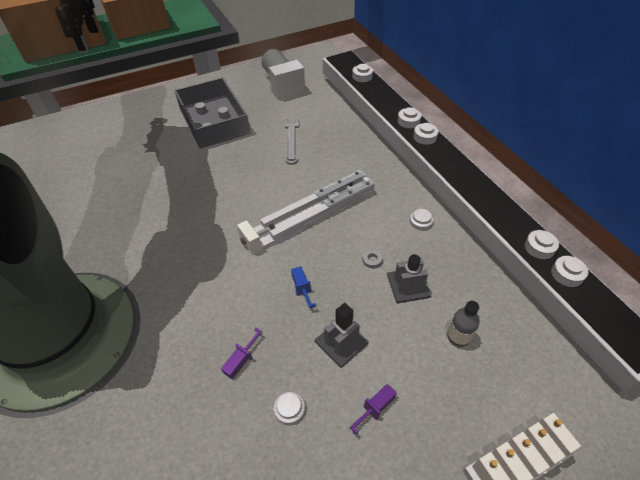

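View pics/wrist0.png

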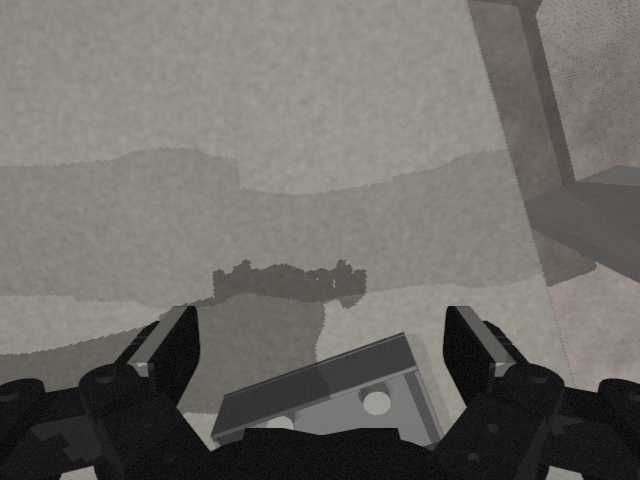

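```bash
python3 - <<'E'
from h import *
t=load('top0');s=load('side0')
a=cv2.resize(t['image'][180:310,360:490],None,fx=4,fy=4,interpolation=cv2.INTER_CUBIC)
b=cv2.resize(s['image'][235:365,310:440],None,fx=4,fy=4,interpolation=cv2.INTER_CUBIC)
cv2.imwrite('pics/c1.png',cv2.resize(np.hstack([a,b]),None,fx=.75,fy=.75))
a=cv2.resize(t['image'][165:320,250:340],None,fx=3.8,fy=3.8,interpolation=cv2.INTER_CUBIC)
cv2.imwrite('pics/c2.png',a)
crop(s,'c3',230,160,390,260,5)
for n,c,u,v in [('pickhandle top',t,431,273),('pick side',s,344,310),('probe',t,410,201),('probeS',s,413,260),('trackfar',t,290,178),('stop',t,298,304)]:
    print(n,np.round(px(c,u,v),1))
E
```

```text
pickhandle top [ 466.4 -245.2  109. ]
pick side [ 460.5 -246.3  110.6]
probe [ 630.2 -201.2   90.7]
probeS [ 629.2 -201.5   90.4]
trackfar [693.9  78.8  27.1]
stop [392.   40.8  45.2]
```

View pics/c1.png

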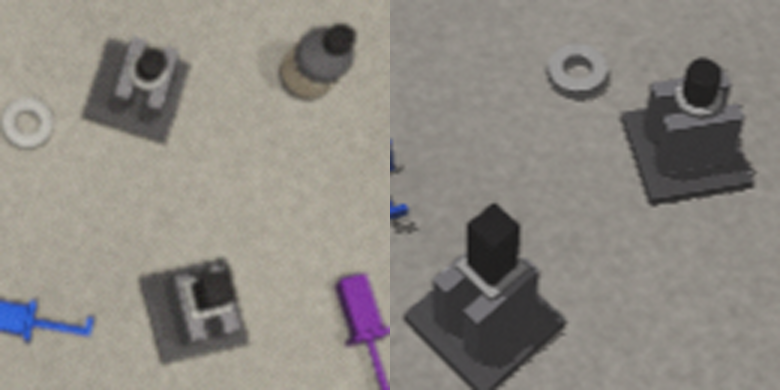

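View pics/c2.png

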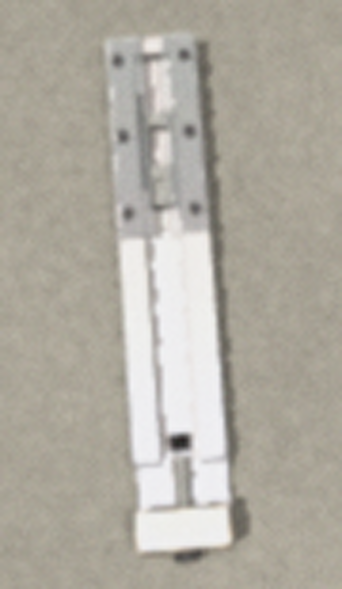

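View pics/c3.png

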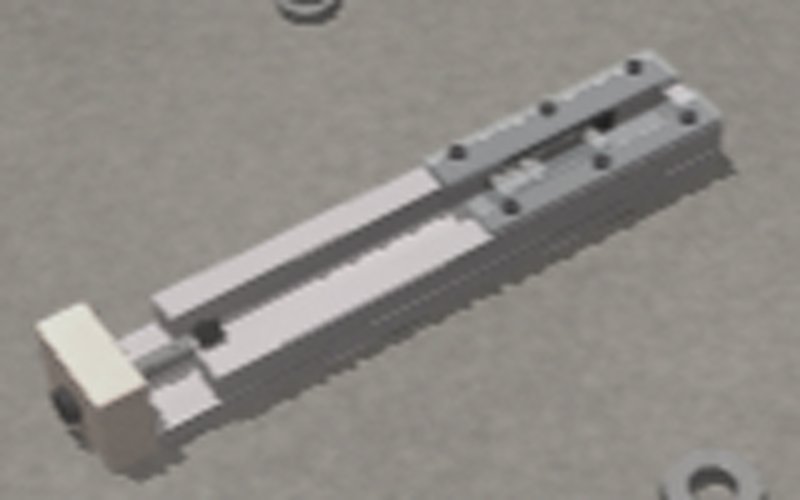

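```bash
cat >> h.py <<'E'
def rot(yaw): # tool y axis at world yaw, z down
    y=np.array([np.cos(yaw),np.sin(yaw),0]); z=np.array([0,0,-1.]); return np.column_stack([np.cross(y,z),y,z])
E
python3 - <<'E'
from h import *
movep([460,60,260],rot(0.12)); print(read_state()['time'])
snap('wrist','w1'); 
movep([410,-246,230],rot(0)); snap('wrist','w2'); s=read_state(); print(s['time'],s['eef_pos'],s['qpos'])
E
```

```text
2.1833
3.475 [ 410.78508058 -244.7663204   230.02632144] [ 0.08962076  0.30972552  0.40442123  1.99204438 -0.15822844  0.86958021
  2.15214555]
```

View pics/w1.png

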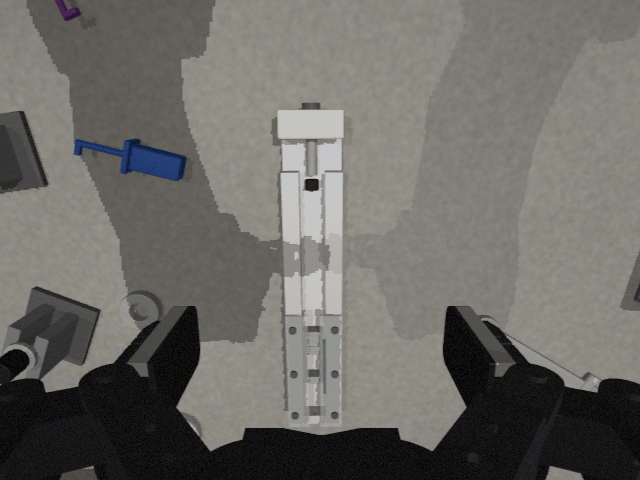

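View pics/w2.png

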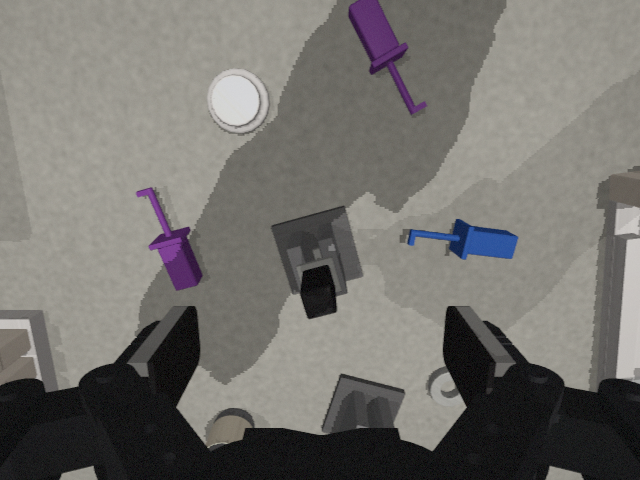

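```bash
python3 - <<'E'
from h import *
c=load('w2'); im=np.clip(c['image'].astype(float)*2.2,0,255).astype(np.uint8)
cv2.imwrite('pics/c4.png',cv2.resize(im[200:330,255:375],None,fx=4.6,fy=4.6,interpolation=cv2.INTER_CUBIC))
c=load('w1'); cv2.imwrite('pics/c5.png',cv2.resize(c['image'][100:430,265:355],None,fx=1.8*2.2/2.2,fy=1.8,interpolation=cv2.INTER_CUBIC))
crop(c,'c6',265,310,355,430,4.9)
crop(c,'c7',265,95,355,215,4.9)
E
```

```text
(no output)
```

View pics/c4.png

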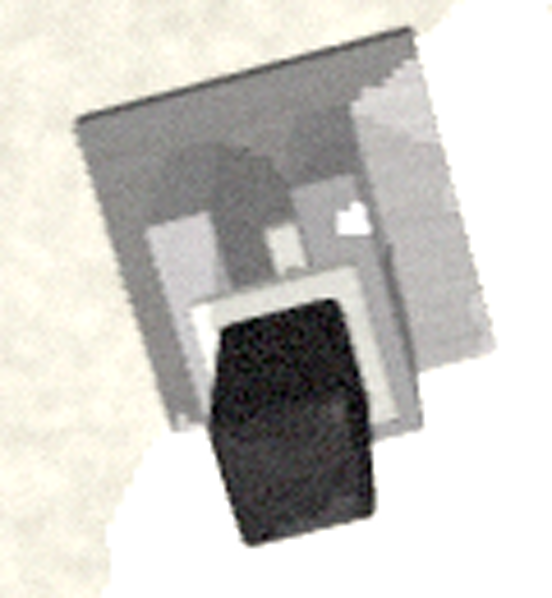

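View pics/c6.png

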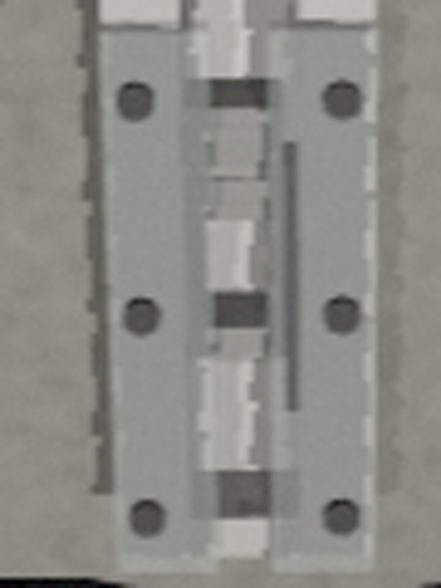

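View pics/c7.png

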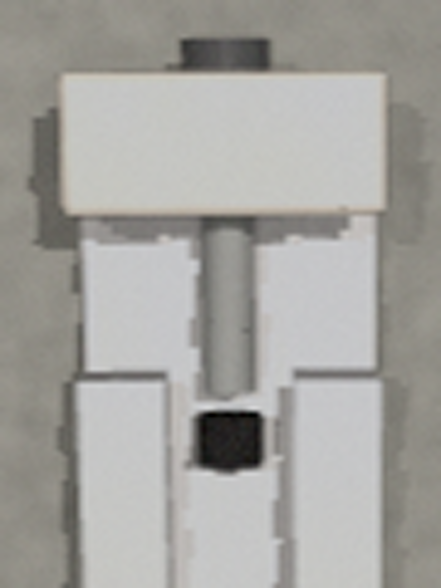

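```bash
python3 - <<'E'
from h import *
c=load('w1')
f=lambda u,v,z,o: px(c,o[0]+u/4.9,o[1]+v/4.9,z)
o6=(265,310);o7=(265,95)
P=lambda n,p:print(n,np.round(p,1))
wl=f(77,375,28,o7);wr=f(382,375,28,o7)
el=f(118,570,33,o6);er=f(374,570,33,o6);nl=f(100,25,33,o6);nr=f(377,25,33,o6)
for n,p in zip('wl wr el er nl nr'.split(),(wl,wr,el,er,nl,nr)):P(n,p)
a=(wl+wr)/2;b=(el+er)/2;m=(nl+nr)/2
d=(b-a)[:2];yaw=np.arctan2(d[1],d[0]);print('yaw',yaw,np.degrees(yaw),np.linalg.norm(d),np.linalg.norm((m-a)[:2]), 'widths',np.linalg.norm(wl-wr),np.linalg.norm(el-er))
X=np.array([np.cos(yaw),np.sin(yaw)]);Y=np.array([-X[1],X[0]])
org=a[:2]+130*X # placeholder if wall begins at -130
for n,(u,v,z,o) in {'front':(238,107,26,o6),'step':(237,180,26,o6),'eyeF':(237,218,26,o6),'eyeR':(238,329,26,o6),'rear':(237,357,26,o6),'slotend':(243,518,28,o6),'bump':(228,468,27,o7),'brk':(225,213,46,o7),'coverstart':(237,25,33,o6)}.items():
    p=f(u,v,z,o)[:2]; print(n,np.round(p,1),'tx',round((p-a[:2])@X,1),'ty',round((p-a[:2])@Y,1))
# pick
c=load('w2')
g=lambda u,v,z:px(c,255+u/4.6,200+v/4.6,z)
q=[g(220,328,110),g(332,300,110),g(375,515,110),g(248,545,110)]
for (u,v) in [(275,525)]: pass
col=[g(192,304,65),g(357,266,65),g(397,420,65)]
for p in q+col: P('pk',p)
P('toe',g(287,240,18))
bp=[g(78,120,8),g(410,30,8),g(495,347,8)]
for p in bp:P('base',p)
P('base c',(bp[0]+bp[2])/2)
t=load('top0')
for yw in (0.3,0.3+np.pi/2,0.3-np.pi/2):
  for p in ([465,-246,70],[580,65,70]):
    print(yw,p,np.round(inverse_kinematics(p,rot(yw)),2) if inverse_kinematics(p,rot(yw)) is not None else None)
E
```

```text
wl [437.   20.9  28. ]
wr [430.2  76.8  28. ]
el [705.5  55.8  33. ]
er [698.7 111.4  33. ]
nl [575.7  39.2  33. ]
nr [569.   94.4  33. ]
yaw 0.12854372279840479 7.365012799248174 270.794236614894 139.92849145962523 widths 56.26513042991065 56.022058244351356
front [594.4  69.1] tx 162.0 ty -0.5
step [611.3  70.9] tx 179.1 ty -0.9
eyeF [620.2  71.9] tx 188.1 ty -1.0
eyeR [646.9  75.3] tx 215.0 ty -1.2
rear [653.8  75.8] tx 221.9 ty -1.5
slotend [692.9  81.8] tx 261.4 ty -0.6
bump [450.9  50.6] tx 17.4 ty -0.5
brk [404.1  45.1] tx -29.7 ty 0.0
coverstart [572.4  66.5] tx 139.9 ty -0.3
pk [ 437.5 -257.5  110. ]
pk [ 433.1 -241.   110. ]
pk [ 467.6 -234.3  110. ]
pk [ 472.7 -253.6  110. ]
pk [ 449.8 -264.4   65. ]
pk [ 442.8 -236.    65. ]
pk [ 471.3 -228.8   65. ]
toe [ 453.2 -248.4   18. ]
base [ 431.5 -290.     8. ]
base [ 413.2 -224.4    8. ]
base [ 479.3 -205.8    8. ]
base c [ 455.4 -247.9    8. ]
0.3 [465, -246, 70] [ 0.19  0.63  0.25  1.99 -0.28  0.56  2.51]
0.3 [580, 65, 70] [-0.33  0.68  0.17  1.84 -0.18  0.64  1.82]
1.8707963267948966 [465, -246, 70] [-0.35  1.09  1.22  2.02 -1.24  1.07 -1.35]
1.8707963267948966 [580, 65, 70] [ 0.47  0.93 -1.07  1.79  0.96  1.04  2.46]
-1.2707963267948965 [465, -246, 70] [ 0.01  0.68  0.51  2.   -0.57  0.6   1.2 ]
-1.2707963267948965 [580, 65, 70] [-0.55  0.74  0.5   1.85 -0.53  0.69  0.56]
```

```bash
python3 - <<'E'
from h import *
s=read_state(); print(s['time'],s['eef_pos'],s['ft_force'],s['torque'])
C=[460.0,-246.7]; yw=0.257
print(np.round(inverse_kinematics([*C,130],rot(yw)),2))
movep([*C,140],rot(yw)); movel([*C,68],max_speed=100)
s=read_state(); print(s['time'],s['eef_pos'],s['qpos'],s['ft_force'])
clamp(); s=read_state(); print(s['time'],s['eef_pos'],s['finger_gap'],s['ft_force'])
snap('wrist','w3')
E
```

```text
3.475 [ 410.78508058 -244.7663204   230.02632144] [ 0.39934481 -1.41588181 -0.05923021] [-0.03885332 -0.01651394 -0.02013953]
[ 0.16  0.52  0.29  1.97 -0.23  0.68  2.43]
4.8333 [ 460.26690873 -246.914054     68.64730845] [ 0.21059826  0.62097164  0.22978695  2.0022041  -0.25848798  0.54491908
  2.44835418] [0.87132231 0.86265058 0.5049549 ]
5.4333 [ 460.07935455 -246.67480904   68.23321999] 21.346936352540222 [-1.1631862   0.61667316  5.86932632]
```

View pics/w3.png

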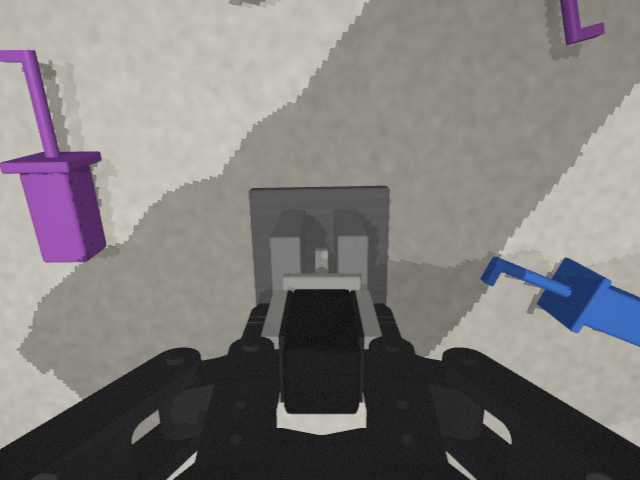

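```bash
python3 - <<'E'
from h import *
C=[460.0,-246.7]; yw=0.257
open_gripper(); movel([*C,115],max_speed=150); 
movep([*C,115],rot(yw-np.pi/2)); movel([*C,67.5],max_speed=100); wait(0.15)
s=read_state(); print(s['time'],s['eef_pos'],s['qpos'][6],s['ft_force'])
clamp(); s=read_state(); print(s['time'],s['eef_pos'],s['finger_gap'],s['ft_force'])
snap('wrist','w4');snap('side','s4')
E
```

```text
8.5083 [ 460.31304625 -246.82274719   68.04882719] 1.2840157431411099 [ 0.39477316  0.38624462 -0.93046271]
9.1083 [ 460.0434474  -246.70485163   67.67083536] 21.640783940499873 [-0.20608164  1.20899035  6.09204452]
```

View pics/w4.png

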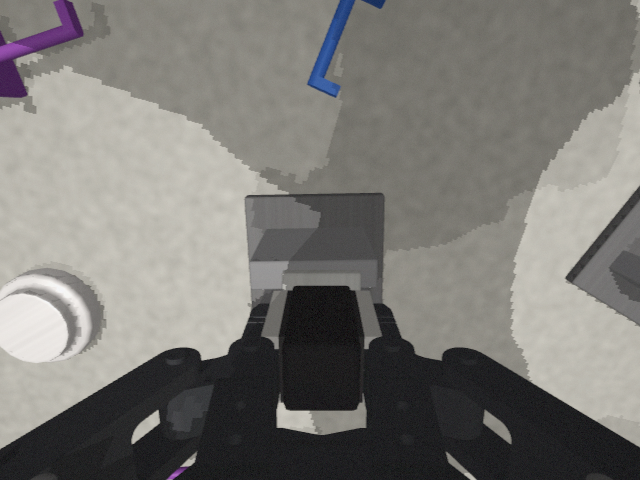

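```bash
cat >> h.py <<'E'
TY=0.1285; X=np.array([np.cos(TY),np.sin(TY)]);Y=np.array([-X[1],X[0]])
A=np.array([433.6,48.85]); ORG=A+130*X
def T(tx,ty,z): p=ORG+tx*X+ty*Y; return [p[0],p[1],z]
def tr(p): d=np.array(p[:2])-ORG; return np.array([d@X,d@Y])
RT=rot(TY-np.pi/2)
E
python3 - <<'E'
from h import *
movel([460.0,-246.7,135],max_speed=130)
s=read_state(); print(s['time'],s['finger_gap'],s['ft_force'])
movep(T(75.3,-0.3,135),RT); movel(T(75.3,-0.3,93),max_speed=120); wait(0.2)
s=read_state(); print(s['time'],s['finger_gap'],s['ft_force'],s['eef_pos'],tr(s['eef_pos']))
snap('wrist','w5');snap('side','s5');snap('top','t5')
E
```

```text
9.875 21.50166256482957 [-0.01832535  0.49177939 -1.26934418]
11.95 21.259686672607724 [ 0.19982053 -1.42796757 -0.7194873 ] [637.59942136  74.80963502  93.72783302] [75.6441333  -0.39623958]
```

View pics/w5.png

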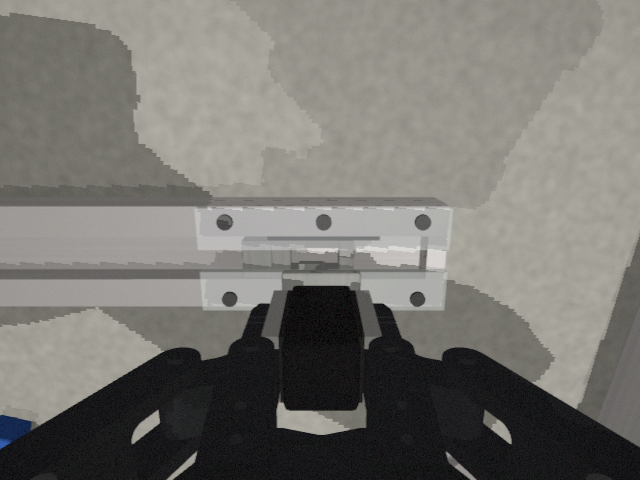

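View pics/s5.png

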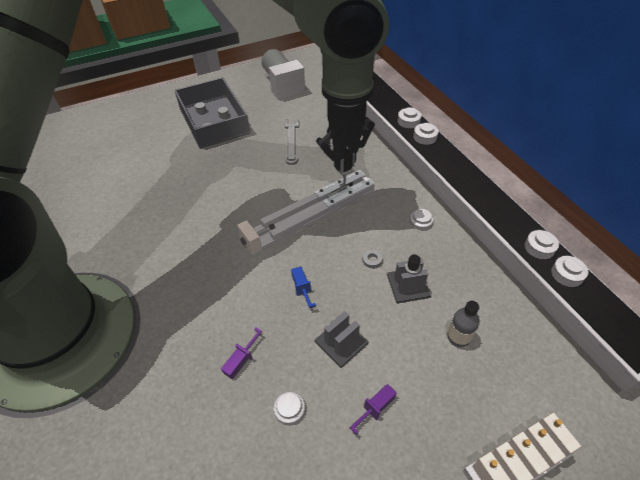

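```bash
python3 - <<'E'
from h import *
crop(load('w5'),'c8',220,195,455,320,3.4); crop(load('s5'),'c9',310,140,390,220,7.4)
E
```

```text
(no output)
```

View pics/c8.png

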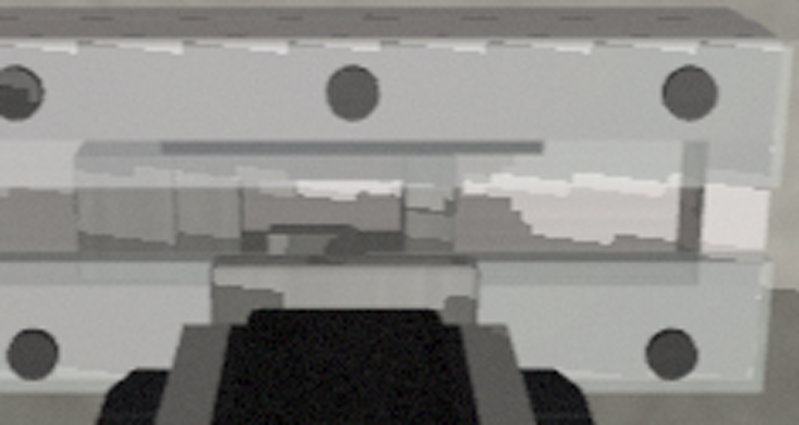

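View pics/c9.png

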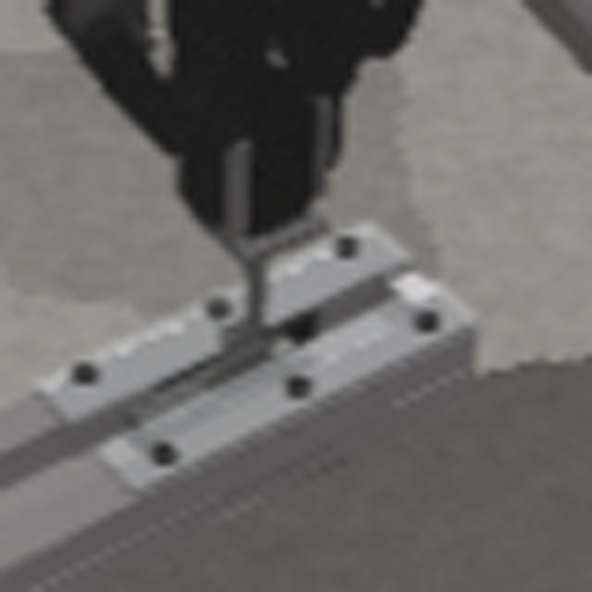

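```bash
python3 - <<'E'
from h import *
c=load('w5')
for n,u,v,z in [('front',78,215,26),('step',175,215,26),('eyeF',240,215,26),('eyeR',404,215,26),('rear',455,215,26),('slitfar',300,187,33),('slitnear',600,255,33),('slitfar',600,187,33),('strip far edge',500,40,33),('strip near edge',500,390,33),('keyfar',120,142,26),('keynear',120,283,26),('eye far',330,178,26),('toe end L',268,242,41),('toe end L hi',268,242,45),('toe far',300,228,45),('toefarlow',300,228,41),('collar L',213,262,87),('collar R',478,262,87)]:
    p=px(c,220+u/3.4,195+v/3.4,z); print(n,np.round(tr(p),1))
E
```

```text
front [32.3 -1.7]
step [47.7 -1.7]
eyeF [58.  -1.7]
eyeR [84.  -1.7]
rear [92.1 -1.7]
slitfar [67.8  5.1]
slitnear [114.1  -5.9]
slitfar [113.5   5.1]
strip far edge [97.6 27.9]
strip near edge [ 99.3 -28.7]
keyfar [39.5 10.3]
keynear [ 38.4 -13.3]
eye far [72.3  4.4]
toe end L [63.2 -0.9]
toe end L hi [63.4  0.5]
toe far [68.1  2.7]
toefarlow [68.   1.3]
collar L [59.5 13.1]
collar R [89.7 13.1]
```

```bash
python3 - <<'E'
from h import *
s=read_state(); f0=s['ft_force'];print(f0)
g=movel(T(75.3,-0.4,66.0),max_speed=45,guard=6); 
s=read_state(); print(g,s['time'],s['eef_pos'],tr(s['eef_pos']),s['ft_force']-f0)
wait(0.3); s=read_state(); print(s['eef_pos'],s['ft_force']-f0,s['torque'])
snap('wrist','w6');snap('side','s6')
crop(load('w6'),'c10',220,180,455,320,3.4); crop(load('s6'),'c11',310,140,390,220,7.4)
E
```

```text
[-0.1494467  -0.71096776 -0.51887562]
False 12.85 [637.37366808  74.62440995  66.10151713] [75.39650532 -0.55100799] [ 0.74317725  0.81664697 -0.12334   ]
[637.33244743  74.80601331  66.15020371] [ 0.21046477  1.05607768 -0.48984797] [-0.00817177 -0.00248881 -0.04150758]
```

View pics/c10.png

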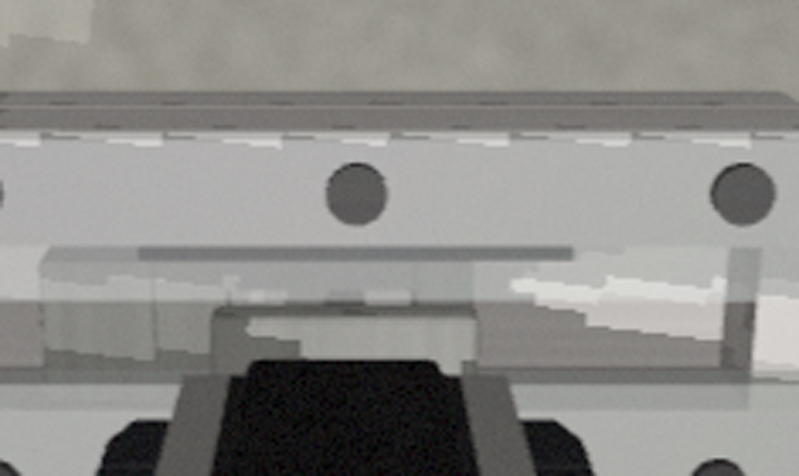

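View pics/c11.png

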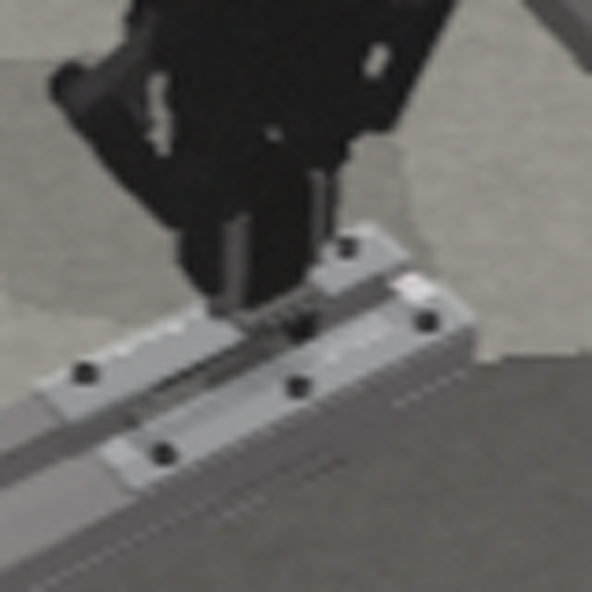

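```bash
python3 - <<'E'
from h import *
f0=read_state()['ft_force']
def rep(n):
    s=read_state(); d=s['ft_force']-f0; print(n,round(s['time'],2),np.round(tr(s['eef_pos']),2),round(s['eef_pos'][2],2),'fx',round(d[:2]@X,2),'fy',round(d[:2]@Y,2),'fz',round(d[2],2),'gap',round(s['finger_gap'],2))
g=movel(T(64,-0.4,66),max_speed=40,guard=8); rep(g)
for t in (58,54,50):
    g=movel(T(t,-0.4,66),max_speed=15,guard=12); rep(g)
    if g: break
snap('wrist','w7'); crop(load('w7'),'c12',180,180,415,320,3.4)
E
```

```text
False 13.68 [63.89 -0.28] 66.11 fx 0.09 fy 0.59 fz 0.09 gap 21.23
False 14.23 [58.04 -0.39] 66.06 fx 2.28 fy 0.43 fz -0.29 gap 21.1
False 14.65 [53.84 -0.36] 66.01 fx 1.52 fy 0.53 fz 0.38 gap 21.18
False 15.07 [49.8  -0.39] 65.97 fx 2.19 fy -0.04 fz 0.44 gap 21.11
```

View pics/c12.png

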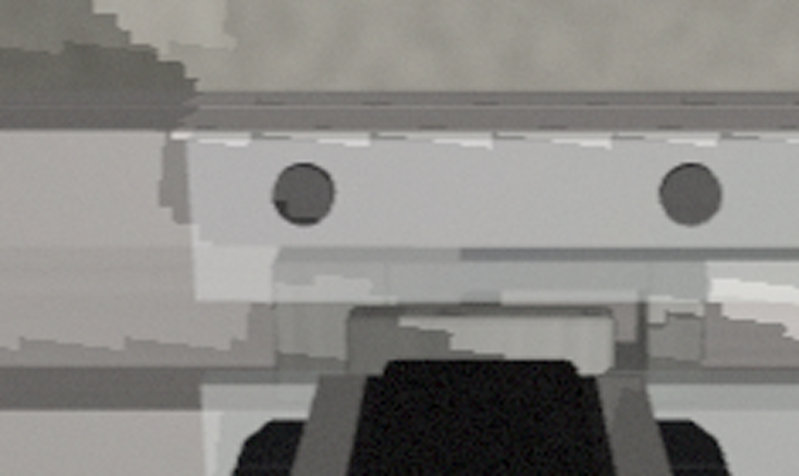

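```bash
python3 - <<'E'
from h import *
def rep(n,f0=np.array([0,0,0])):
    s=read_state(); d=s['ft_force']-f0; print(n,round(s['time'],2),np.round(tr(s['eef_pos']),2),round(s['eef_pos'][2],2),'fx',round(d[:2]@X,2),'fy',round(d[:2]@Y,2),'fz',round(d[2],2),'gap',round(s['finger_gap'],2),flush=True)
for t in (0,-50,-75):
    g=movel(T(t,-0.4,66),max_speed=50,guard=10); rep(g)
    if g: break
wait(0.2);rep('w');rep('w')
snap('wrist','w8');
E
```

```text
False 16.27 [ 0.13 -0.42] 65.94 fx -0.34 fy 0.55 fz -2.23 gap 21.47
False 17.42 [-49.75  -0.42] 65.99 fx 0.01 fy 0.5 fz -1.38 gap 21.7
False 18.07 [-74.88  -0.32] 66.09 fx -0.28 fy -0.2 fz -0.98 gap 21.78
w 18.27 [-74.84  -0.4 ] 65.98 fx -0.03 fy -0.92 fz -1.16 gap 21.59
w 18.27 [-74.84  -0.4 ] 65.98 fx -0.03 fy -0.92 fz -1.16 gap 21.59
```

View pics/w8.png

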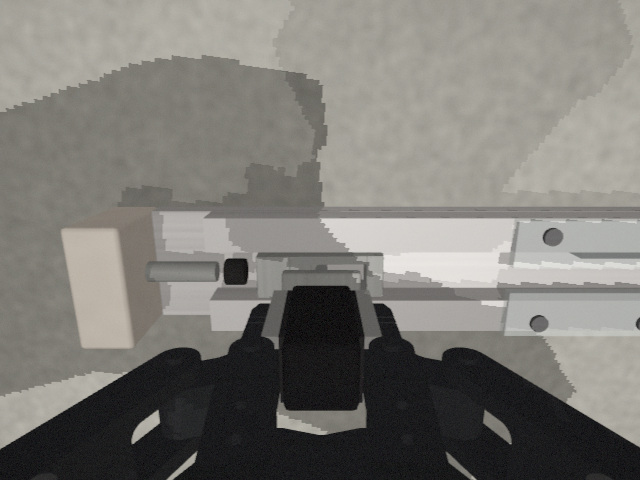

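```bash
cat >> h.py <<'E'
def rep(n,f0=np.array([0,0,0])):
    s=read_state(); d=s['ft_force']-f0; print(n,round(s['time'],2),np.round(tr(s['eef_pos']),2),round(s['eef_pos'][2],2),'fx',round(d[:2]@X,2),'fy',round(d[:2]@Y,2),'fz',round(d[2],2),'gap',round(s['finger_gap'],2),flush=True)
    return d[:2]@X
E
python3 - <<'E'
from h import *
g=movel(T(-79,-0.4,66),max_speed=15,guard=6); rep(g)
if not g:
    g=movel(T(-92,-0.4,66),max_speed=5,guard=6); rep(g)
    wait(0.1); rep('w')
E
```

```text
False 18.73 [-79.08  -0.38] 66.01 fx 0.43 fy -1.13 fz -0.79 gap 21.35
True 20.35 [-86.49  -0.53] 66.11 fx 3.27 fy -0.01 fz -1.62 gap 21.86
w 20.45 [-86.52  -0.52] 66.0 fx 3.37 fy -0.15 fz -0.71 gap 21.17
```

```bash
python3 - <<'E'
from h import *
t=-86.55
for i in range(14):
    t-=0.15
    movel(T(t,-0.45,66),max_speed=5,guard=10); wait(0.05); f=rep(round(t,2))
    if f>9: break
E
```

```text
-86.7 20.75 [-86.54  -0.49] 66.01 fx 4.1 fy -0.24 fz -1.89 gap 21.2
-86.85 21.05 [-86.63  -0.47] 66.05 fx 4.72 fy -0.52 fz -1.73 gap 21.37
-87.0 21.35 [-86.68  -0.5 ] 66.08 fx 5.05 fy -0.46 fz -2.13 gap 21.77
-87.15 21.65 [-86.72  -0.5 ] 66.12 fx 6.71 fy -0.4 fz -2.16 gap 21.47
-87.3 21.95 [-86.78  -0.51] 66.14 fx 6.67 fy -0.46 fz -2.2 gap 21.05
-87.45 22.25 [-86.82  -0.48] 66.16 fx 6.88 fy -0.41 fz -0.98 gap 21.23
-87.6 22.55 [-86.86  -0.51] 66.19 fx 7.53 fy 0.66 fz -1.43 gap 21.25
-87.75 22.85 [-86.92  -0.5 ] 66.22 fx 7.22 fy -0.35 fz -2.05 gap 21.2
-87.9 23.15 [-86.95  -0.48] 66.24 fx 8.13 fy 0.22 fz -1.44 gap 21.52
-88.05 23.45 [-87.    -0.51] 66.27 fx 8.43 fy -0.21 fz -1.44 gap 21.29
-88.2 23.75 [-87.03  -0.53] 66.29 fx 8.96 fy -0.27 fz -2.19 gap 21.36
-88.35 24.05 [-87.09  -0.49] 66.32 fx 9.0 fy -0.28 fz -1.6 gap 21.38
-88.5 24.35 [-87.16  -0.54] 66.34 fx 10.45 fy -0.41 fz -2.12 gap 21.3
```

```bash
python3 - <<'E'
from h import *
for i in range(5):
    wait(0.25); rep('hold')
snap('wrist','w9')
E
```

```text
hold 24.6 [-87.16  -0.54] 66.32 fx 9.53 fy 0.04 fz -1.24 gap 21.59
hold 24.85 [-87.16  -0.53] 66.34 fx 11.1 fy -1.2 fz -1.1 gap 21.3
hold 25.1 [-87.13  -0.55] 66.34 fx 10.01 fy -0.44 fz -1.91 gap 21.18
hold 25.35 [-87.14  -0.53] 66.34 fx 10.08 fy -0.41 fz -1.73 gap 21.38
hold 25.6 [-87.14  -0.53] 66.35 fx 9.71 fy -0.76 fz -2.23 gap 21.37
```

View pics/w9.png

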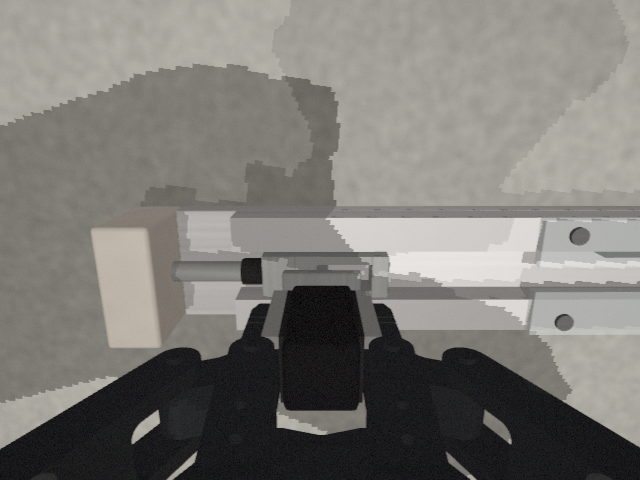

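```bash
python3 - <<'E'
from h import *
g=movel(T(-84,-0.45,66),max_speed=8,guard=16);rep(g)
snap('wrist','w10a')
g=movel(T(-71.5,-0.45,66),max_speed=15,guard=4);rep(g); wait(.15);rep('w')
snap('wrist','w10');snap('side','s10')
for k in('w9','w10a','w10'): crop(load(k),'d_'+k,160,220,410,300,3.2)
cv2.imwrite('pics/d.png',np.vstack([cv2.imread('pics/d_%s.png'%k)[:190] for k in('w9','w10a','w10')]))
E
```

```text
False 26.37 [-84.29  -0.44] 65.91 fx 0.21 fy -0.76 fz -1.3 gap 20.95
False 27.4 [-71.61  -0.47] 65.97 fx 0.86 fy -0.17 fz -1.35 gap 21.47
w 27.55 [-71.55  -0.4 ] 66.0 fx -0.6 fy -0.37 fz -1.56 gap 21.53
```

View pics/d.png

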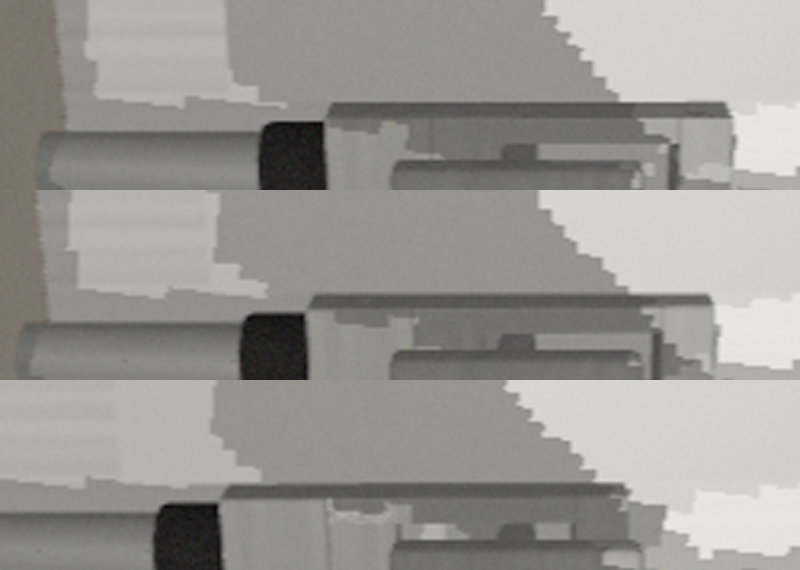

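```bash
python3 - <<'E'
from h import *
g=movel(T(-71.5,-0.4,82),max_speed=40,guard=4);rep(g)
if not g: g=movel(T(-71.5,-0.4,140),max_speed=120,guard=6);rep(g)
snap('wrist','w11');snap('top','t11'); crop(load('t11'),'c13',250,160,340,320,3.7)
E
```

```text
False 28.2 [-71.43  -0.24] 82.13 fx -0.6 fy 0.23 fz -0.82 gap 21.26
False 28.83 [-71.71  -0.13] 139.55 fx -0.13 fy 0.46 fz -1.23 gap 21.28
```

View pics/w11.png

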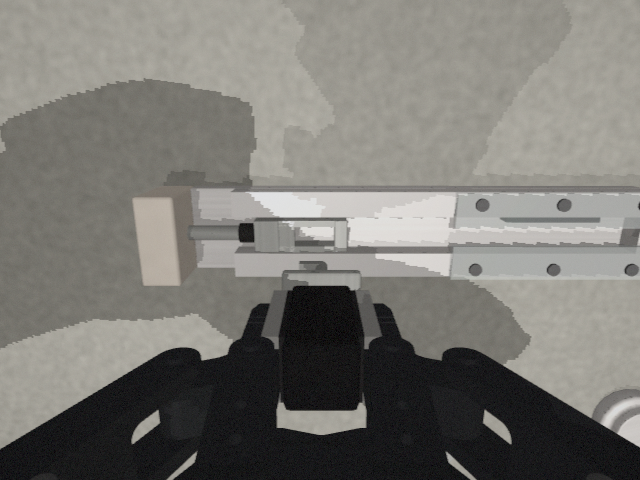

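```bash
python3 - <<'E'
from h import *
R=rot(0.257-np.pi/2)
movep([460.0,-246.7,140],R); wait(.15)
g=movel([460.0,-246.7,80],max_speed=80,guard=6); rep(g)
snap('wrist','w12'); snap('side','s12'); crop(load('s12'),'c14',290,260,400,370,5.4)
E
```

```text
False 31.15 [-141.6  -296.72] 80.28 fx 0.05 fy -0.59 fz -1.7 gap 21.02
```

View pics/c14.png

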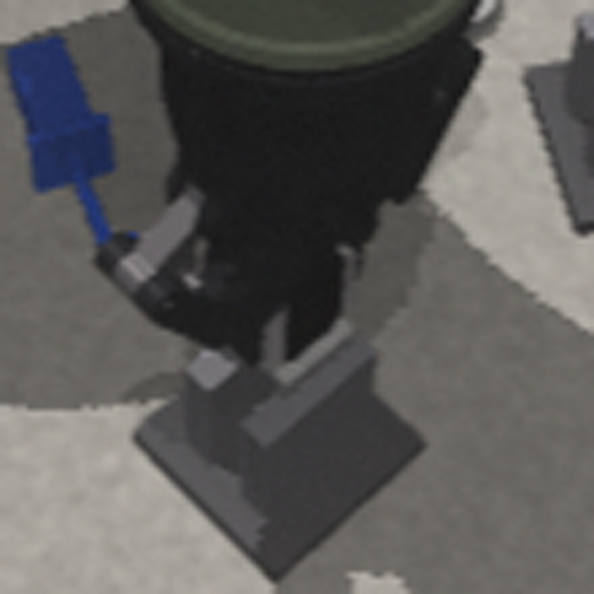

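View pics/w12.png

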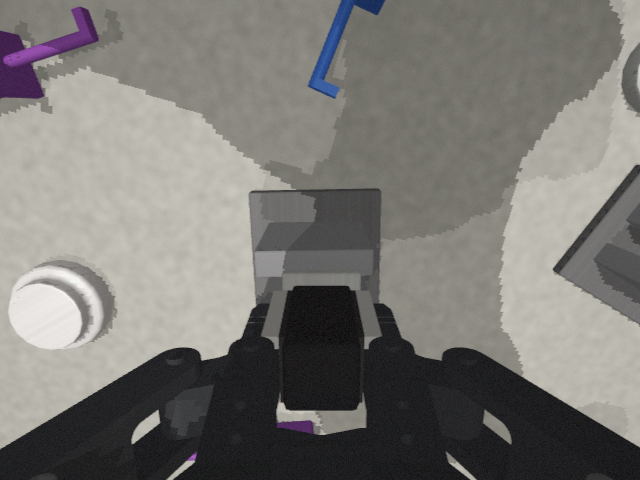

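```bash
python3 - <<'E'
from h import *
g=movel([458.1,-247.2,71],max_speed=40,guard=6); rep(g)
g=movel([458.1,-247.2,66],max_speed=8,guard=3); rep(g)
wait(.1);rep('w'); snap('wrist','w13')
E
```

```text
False 31.63 [-143.87 -296.73] 70.77 fx 0.41 fy -0.2 fz -0.77 gap 21.63
True 32.11 [-143.55 -296.76] 67.66 fx -1.37 fy 1.26 fz 10.19 gap 20.95
w 32.21 [-143.58 -296.75] 67.67 fx -0.56 fy 0.69 fz 9.05 gap 21.52
```

View pics/w13.png

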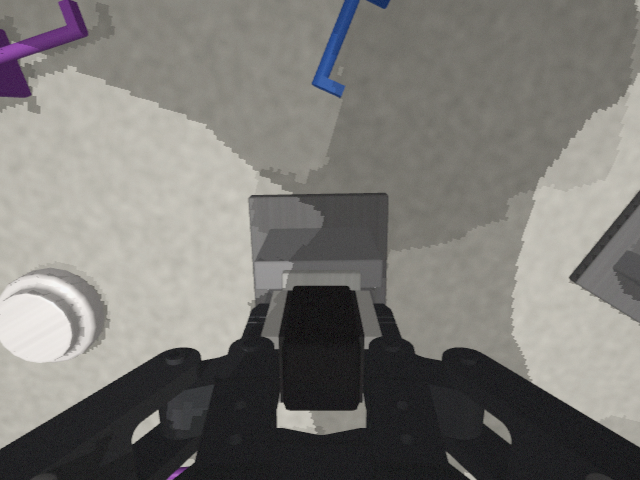

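Seated exactly at the original height (TCP z 67.67). Release and retreat.

```bash
python3 - <<'E'
from h import *
open_gripper(); rep('open'); g=movel([458.1,-247.2,150],max_speed=120,guard=10); rep(g)
movep([410,-246,260],rot(0.257-np.pi/2)); wait(.5)
snap('wrist','w14');snap('top','t14');snap('side','s14'); rep('end')
a=cv2.resize(load('s14')['image'][235:375,290:430],None,fx=4,fy=4,interpolation=cv2.INTER_CUBIC);cv2.imwrite('pics/c15.png',a)
crop(load('s14'),'c16',230,160,390,260,5)
E
```

```text
open 32.9 [-143.85 -296.51] 67.24 fx 0.36 fy -0.22 fz -0.52 gap 85.42
False 33.74 [-143.79 -296.45] 149.49 fx -0.44 fy 0.39 fz -0.01 gap 85.57
end 34.94 [-191.19 -289.41] 259.95 fx 0.56 fy 0.09 fz 0.63 gap 85.36
```

View pics/s14.png

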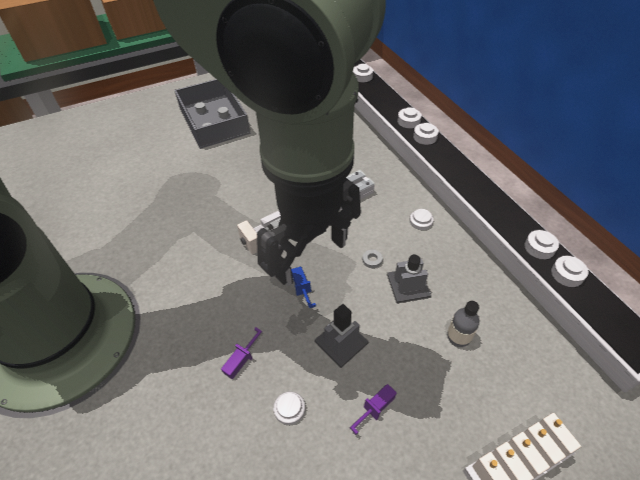

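View pics/c15.png

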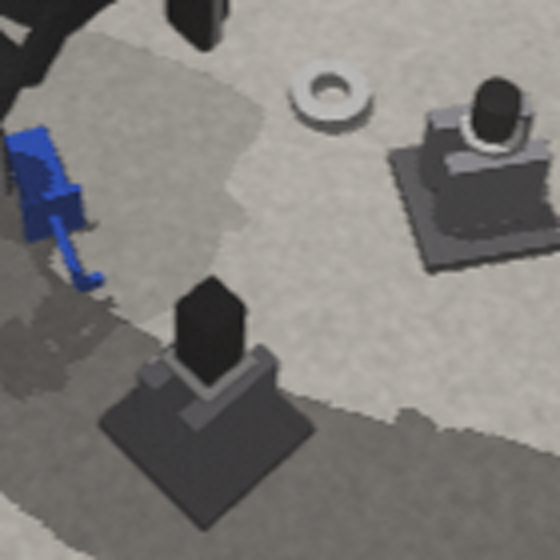

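View pics/c16.png

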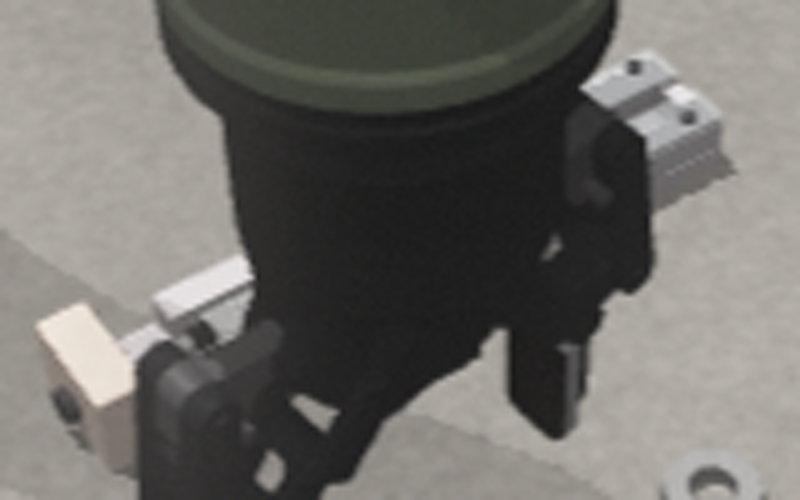

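```bash
python3 - <<'E'
from h import *
movep([480,-100,330],rot(0.12)); snap('top','t15'); snap('wrist','w15'); print(read_state()['time'])
movep([560,60,330],rot(0.12)); snap('wrist','w16')
E
```

```text
35.9167
```

View pics/w16.png

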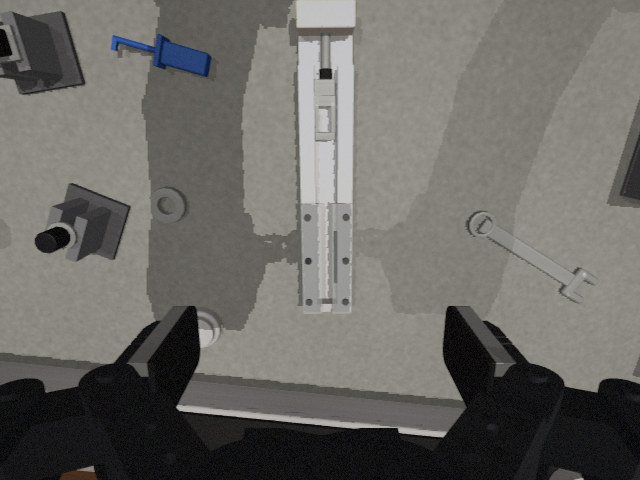

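View pics/w15.png

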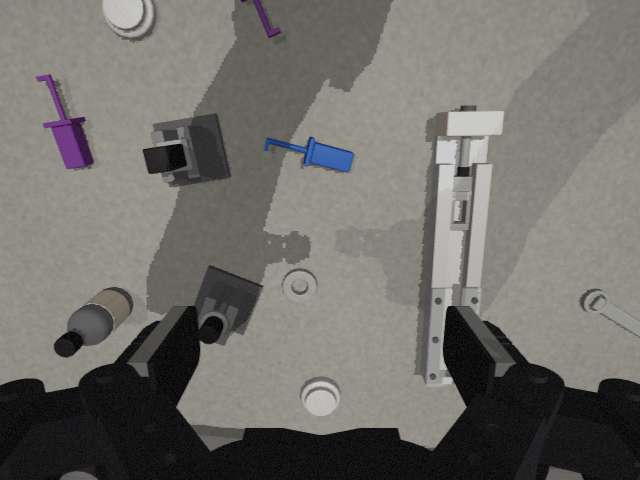

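The key rests against the bumper at (325,79), the pick is hung in its holder at (8,40) in w16 and (165,158) in w15, and everything else lies where it did.

```bash
python3 -c "
from h import *
print(finish_job(), read_state()['time'])"
```

```text
the job is handed in; nothing more can be done
the job is handed in; nothing more can be done
```

The key is home against the end stop and the hooked pick is hanging upright in its own holder again. I handed the job in at about 37 s of the 67 s allowed.

- **Pick:** I chose the square-handled black pick and gripped it first across y to centre it, then along its pull direction. It went through the slit into the eye without touching anything.
- **Pull:** The key drew out at about 2 N of drag. The pull rose steeply at the hard stop, and I held 9.5–11 N there for about 1.25 s. The highest pull I read was 11.1 N, well under the 30 N limit.
- **Unhook:** I moved the pick 15 mm back, where it was clear of the crossbar, and lifted it straight out without resistance.
- **Return:** The pick seated at its original height, with about 10 N of downward contact. I placed it 2 mm nearer the holder's centre than where it started.

The last pictures showed the key touching the bumper and the pick hanging upright. The probe and everything else in view lay where they were. No check failed. The only disagreement was about 1 mm between the camera and the arm's own position along the track, which was within the fit.

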